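# Fetch the ore basket out of the shaker well with the hook rod

## Task

Take the hook rod out of its fork stand and use it to fetch the small ore basket that hangs deep inside the narrow shaker well: feel the basket's cross bar up against the retainer plate, draw it out through the slot and lift it out, never forcing it. Stand the basket upright on the bucking plate, unhook it, and hang the rod back in its fork. Do not touch the basket with the fingers and leave the other things on the bench alone.

Things in the scene. Friction and masses are not known exactly. Their poses are not given: they have to be found in the camera images.
- well: Narrow upright open-topped sheet-steel box, fixed, outside 118 (x) x 84 (y) mm, 140 high, walls 4 mm, inside 110 x 76; foot 150 x 116 x 6. Origin: centre of the underside; z up, x from the near wall to the far wall. Inside, at the far wall, are two prongs (point well_prongs) and, over and before them, a retainer (point well_retainer). The front part, x below 17 mm, is open up to the rim.
- well_prongs (a point): Point on the well, x = 28, y = 0, z = 67 mm in its frame, axes along the well's: where the basket's bar lies, midway between two prongs at y = -24 and +24 mm, each 6 mm wide, top at this point's height, from the far wall to 4 mm short (-x) of this point, with 4 mm high stop nubs 7 mm beyond it (+x).
- well_retainer (a point): Reference point on the well, x = 22, y = 0, z = 81 mm in its frame. Rigid retainer: a level plate, 4 mm thick, x = 22 to 54 (well frame), full width, over the bar; its underside is 0 to 22 mm above this point: set anew each time, NOT measured, find it by feel. Its parts below: see well_slot.
- well_slot (a point): x = 20.5, y = 0, z = 76 mm in the well's frame: middle of the retainer's slot at its lowest setting (it rises with the plate). The slot, 10 mm high, open to -x, is the bar's only way out: over it the plate, under it two lips, x = 19 to 22, |y| = 20 to 36, 18 mm tall, joined to the plate by straps at |y| = 33 to 36; under or behind them alike fixed lips, z = 57 to 71, |y| = 20 to 38. Nothing at |y| < 20.
- basket: Steel basket with lumps of rusty ore fixed in it, 40 (x) x 36 (y) mm, 26 high, 0.17 to 0.35 kg. Origin: centre of the underside; z up. The ore reaches z = 30. A rigid bail carries a cross bar (point basket_bar). At the start it hangs in the well by the bar's ends, origin 10 mm above the well's, axes along the well's. Delicate: the contact forces on it added up (hook and retainer both count) must stay under 25 N.
- basket_bar (a point): Middle of the basket's round cross bar, 60 mm above the basket's origin, axes along the basket's. The bar is 6 mm thick, 56 mm long, along y. Two bail legs 5 mm thick hold it at y = -12 and +12 mm (lower than 26 mm below the bar they splay out to the basket's end walls). Between bar and ore 27 mm are free.
- rod: Hook rod, 0.16 kg. Origin: on the shaft's axis at the underside of the collar; z up. Wooden handle 24 (x) x 18 (y) mm, z = 6 to 62, gripped across its 18 mm (along y); collar disc 30 mm wide, z = 0 to 6; shaft 8 mm thick down to a J hook (point rod_hook). At the start it hangs upright in the fork by its collar, hook along the fork's +x within 0.12 rad.
- rod_hook (a point): Foot of the rod's shaft, 95 mm below the rod's origin, axes along the rod's. From here a bar 6 mm thick, its centre line at this height, runs 24 mm along +x, where a tip 6 mm thick turns up: top of the tip 7.5 mm above this point (so 1.5 mm below the top of a 6 mm bar lying in the hook), lowest part of the hook 3 mm below. Between shaft and tip 17 mm are free.
- fork: Fixed iron stand of the rod. Origin: centre line at the underside; z up. Two level prongs (x = -25 to 50 mm, y = 7 to 17 and -7 to -17 mm, top 115 mm above the origin) leave a 14 mm slot, open towards -x; the post stands at x = 50 to 62 mm. Hung, the rod's shaft is in the slot at about x = 0 and its collar lies on the prongs.
- plate: Bucking plate: fixed hardened steel slab 150 x 150 x 18 mm, lying flat. Origin: centre of the underside, top 18 mm above it.
- hammer: Ball-peen hammer with wooden handle, 250 mm long, lying; bystander. Origin under the handle.
- pan: Shallow steel chip pan 130 x 180 x 25 mm; bystander. Origin: centre of the underside.
- jar: Sample jar, 56 mm wide, 85 mm high; bystander. Origin: centre of the underside.
- lump: Fist-sized loose lump of rusty ore, about 50 mm; bystander. Origin: its underside.
- sieve: Brass sieve ring, 84 mm wide, 35 mm high; bystander. Origin: centre of the underside.
- brush: Bench brush, lying; bystander. Origin under its length.

How it is judged (in metres and radians):
On the way, in this order (a step that is already met when the one before it is completed fails the run):
1. the basket hangs from the hook rod, clear above the well's rim (z of basket in the frame of well above 0.142 m and contact force between basket and rod above 0.8 N and contact force between basket and well below 0.1 N), for 0.2 s.
2. the basket stands upright on the bucking plate, off the hook (x of basket in the frame of plate between -0.06 and 0.06 m and y of basket in the frame of plate between -0.06 and 0.06 m and angle between basket's own z axis and vertical below 0.1 rad and contact force between basket and plate above 0.5 N and contact force between basket and rod below 0.2 N), for 0.2 s.
At the end, for the whole second after the job is handed in: The basket stands upright (within 0.1 rad) and at rest on the bucking plate, its centre within 60 mm of the plate's centre along each plate axis, free of the rod; the rod hangs upright (within 0.12 rad) and at rest by its collar in the fork (shaft in the slot, collar on the prongs) (all of step 2 and x of rod in the frame of fork between -0.03 and 0.04 m and y of rod in the frame of fork between -0.01 and 0.01 m and z of rod in the frame of fork between 0.108 and 0.122 m and angle between rod's own z axis and vertical below 0.12 rad and contact force between rod and fork above 0.3 N and linear speed of each of basket, rod below 0.02 m/s); the robot touches nothing.
It fails at once if the contact forces on the basket, added up, pass 25 N (pressed or pulled too hard) (contact force between basket and anything else above 25 N).
It fails at once if the rod is pressed against the well with more than 25 N (contact force between rod and well above 25 N).
It fails at once if the fingers touch the basket (contact force between the fingers and basket above 0.3 N).
It fails at once if another thing on the bench is moved by more than 30 mm (distance of any of hammer, pan, jar, lump, sieve, brush from where it was at the start of the episode above 0.03 m).
It also fails if it takes over 72 s, if anything falls off the work surface, if the arm or the gripper's body presses on something with over 40 N, if the wrist force passes 120 N, or if a joint passes its speed limit or range.

## Robot

A 6-joint arm with a two-finger parallel gripper is mounted at the origin on the work surface. World frame = base frame: x ahead of the robot, y to its left, z up, the work surface at z = 0. Lengths are in mm, angles in rad, forces in N, time in s.
With the tool pointing down it reaches from about 375 to 925 mm from the base axis. Payload 5.7 kg.
Tool frame: the origin (TCP) lies midway between the tips of the shut fingers; the grasp point (between the pads) lies r.grip_point_offset behind it (r.grip_point_offset is the distance from the TCP to the grasp point, in mm); z points along the fingers, y is the line along which they close (so a half turn about z gives the same grasp; the last joint's range is limited). The gripper opens to 88 mm and grips with 3 to 60 N. Pads are 20 mm wide; open, the fingers measure 115 mm over their backs; the gripper's body (75 mm by 178 mm) begins 61 mm behind the grasp point.
Start: joints at [1.127, 0.359, 1.51, -0, 1.272, -0.115], TCP at [193.736, 567.828, 222.623] pointing down, gripper open.
Joint ranges: [-2.97, 2.97], [-1.01, 2.36], [0.21, 2.38], [-0.96, 4.11], [0.2, 2.71], [-2.98, 2.98]. Speed limits (rad/s): [2.39, 2.39, 3.14, 3.14, 3.14, 3.14].

## Interface

Orientations are given as a rotation vector (axis times angle).
In Python, from plant import r gives the robot as it stands.
- The arm moves only by the tool play_rows, never from a script. Its argument "rows" is one flat list of numbers, 6 for each row, row after row: the shift along the tool's x, y, z in mm, then the turn, a rotation vector about the tool's x, y, z in degrees. In form: [dx, dy, dz, ax, ay, az, dx, dy, dz, ax, ay, az, ...]. A call has 1 to 12 rows; each row is the pose to reach, as a shift and turn from the pose commanded when the call began, along the tool's axes at that moment; what a row does not reach only later rows make up. A row lasts 1/10 s, in which the tool goes at most 50 mm and 8.59 degrees, less where a joint would pass 70% of its speed; a pose out of reach is approached as far as the arm can. A call with a gripper value outside its range is refused whole. "jaw" is the finger opening in mm, from 0 to 87.8, set as the call begins (left out, the last holds). The fingers move at their own pace and stop on an object; "force" is the grip in N (left out, the last holds). Time passes only in rows, so rows that repeat a pose let the fingers close. It gives the time, the measured TCP pose, the force, the opening and the grip force at its end, in the units of the state.
- r.sense(): the state, without advancing time (a new reading comes with each control period).
- r.capture(name): name is "scene" or "top" or "wrist"; returns a dict with "img" (400x640x3 uint8, red, green, blue), "fovy" (degrees; the focal length in pixels is half the picture's height over the tangent of half this angle, whatever the lens; pixels are square), "cx", "cy" (the principal point, pixels), "rvec" (rotation vector, rad) and "tvec" (3), from world to camera coordinates, as OpenCV has them. Camera axes: x right, y down, z forward; pixel columns grow to the right and rows downward; lengths in mm; the calibration is good to about 2 mm. A picture is of the moment at which its call begins. There is no depth.
- r.finish_job(): hands the job in; it is judged then, once.
The state is a dict: "t": time; "joint_positions": joint angles; "dq": joint speeds; "joint_torque": joint torques, N m; "tool_pos": TCP position; "ee_rot": TCP orientation; "ft_force": force on the tool from outside, world axes, zero at the start; "ft_torque": the same for the moment, N m; "width": finger opening in mm; "grip_force": force on a finger pad.
Only numpy, scipy, OpenCV 4.12 (cv2) and the standard library are available. Lean on these libraries where they do the work, as an engineer would, in place of code of your own. Each camera call takes 0.05 s, during which the arm holds its last target. There are 200 camera calls.

## Working session

There is one attempt and no reset: what is moved stays moved. The work goes in short steps, Python scripts to look and compute and a tool call to move; the robot and the scene stay as the last step left them, time stands still between calls to the robot, and variables do not carry over. Pictures are saved under pics/ and viewed, at most 10 in all, crops included, and the job is handed in when it is done.

Besides the shell and the picture viewer there is one more tool, called after "Emit:" by a JSON object that holds its "fn" and its "kwargs". play_rows: Moves the arm, as the interface text tells. Its arguments: {"type":"object","properties":{"rows":{"type":"array","items":{"type":"number"}},"jaw":{"type":"number"},"force":{"type":"number"}},"required":["rows"]}

```bash
ls; mkdir -p pics; python3 - <<'E'
from plant import r
import cv2,pickle
s=r.sense(); print(s, r.grip_point_offset)
d={}
for n in("scene","top","wrist"):
    c=r.capture(n); d[n]=c; cv2.imwrite(f"pics/{n}0.png",c["img"][:,:,::-1]); print(n,c["fovy"],c["cx"],c["cy"],c["rvec"],c["tvec"])
pickle.dump(d,open("caps0.pkl","wb"))
E
```

```text
pics
{'t': 0.0, 'joint_positions': array([ 1.12690368e+00,  3.59520675e-01,  1.51142112e+00,  9.67729330e-06,
        1.27248451e+00, -1.15120395e-01]), 'dq': array([-0.00082766, -0.00068628,  0.00037904,  0.00018175, -0.00062597,
       -0.00150491]), 'joint_torque': array([ 3.40021463e-03, -5.15398514e+01, -2.70720667e+01,  6.74683833e-02,
        3.51328729e-02, -1.33078033e-04]), 'tool_pos': array([193.4493    , 567.23817231, 221.80456234]), 'ee_rot': array([-5.14031453e-01, -3.09873109e+00,  2.76405907e-03]), 'ft_force': array([-0.27670619,  0.24621565,  0.0701028 ]), 'ft_torque': array([-0.03009762,  0.01017467, -0.00502163]), 'grip_force': 0.0, 'width': 87.67904189333107} 18.700000000000003
scene 47.18203999009086 317.4183466657744 201.63495477335994 [ 2.04967931  0.72526045 -0.38788151] [-404.90228743 -139.05891093 1531.07673416]
top 55.94002193580527 322.6966720308214 197.75147762148737 [ 2.19558034 -2.15525289  0.13453888] [ -55.42094576  541.44726211 1031.03764622]
wrist 62.56848513116501 322.71838499581554 199.56548642437804 [-2.36052818 -1.69076664 -0.23774352] [-599.498988    -34.03140859  390.98071598]
```

View pics/scene0.png

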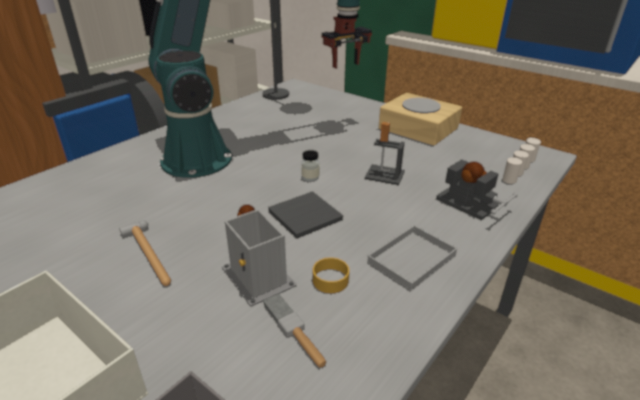

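View pics/top0.png

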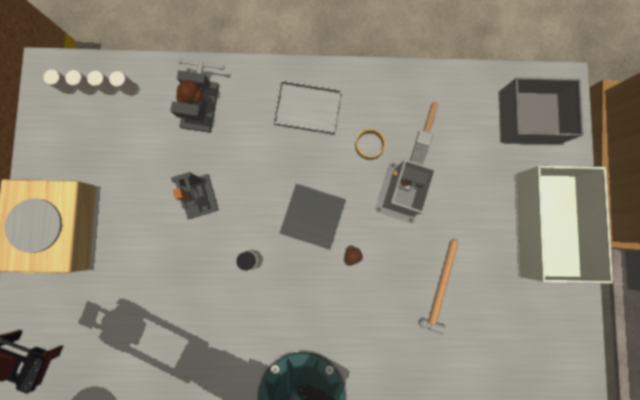

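Scene shows the well (255,255), plate (305,213), fork with rod (385,155). The top view shows fork (193,195), well (407,190), plate (313,216). I'll enlarge these.

```bash
python3 - <<'E'
import cv2,numpy as np
t=cv2.imread("pics/top0.png");s=cv2.imread("pics/scene0.png")
def c(im,x,y,w=80,h=60): return cv2.resize(im[y:y+h,x:x+w],(400,300),interpolation=cv2.INTER_CUBIC)
m=np.vstack([np.hstack([c(t,160,165),c(t,370,160)]),np.hstack([c(s,350,122),cv2.resize(s[200:305,210:350],(400,300),interpolation=cv2.INTER_CUBIC)])])
cv2.imwrite("pics/m0.png",m)
E
```

```text
(no output)
```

View pics/m0.png

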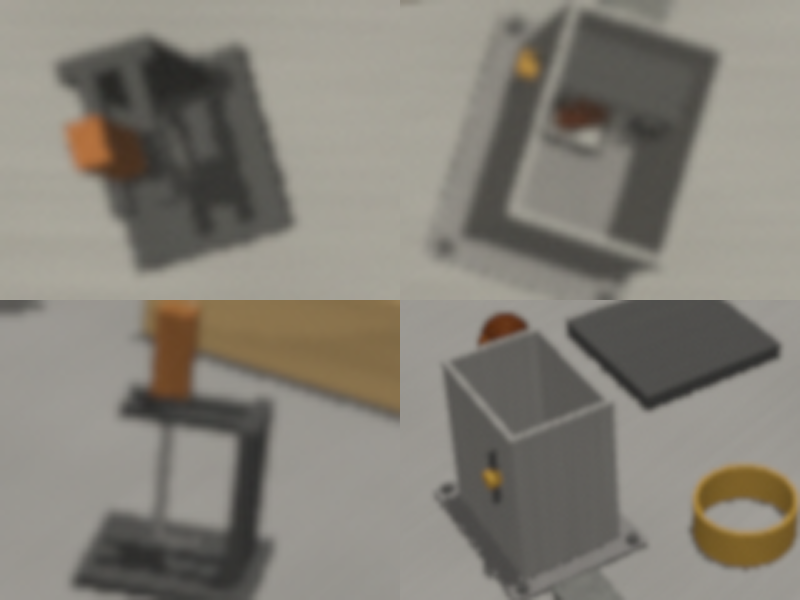

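Mosaic: top-view well rim corners at (405,161), (433.6,170.4), (422,213), (392.4,202.4). The rod handle top is at (177.5,194). The retainer is in the upper half, so the well's +x points up in the image. I'll fit poses from these.

```bash
cat > h.py <<'E'
import numpy as np,cv2,pickle
from scipy.optimize import least_squares
from scipy.spatial.transform import Rotation as R
def proj(c,P):
    f=200/np.tan(np.radians(c["fovy"])/2)
    X=np.atleast_2d(P)@R.from_rotvec(c["rvec"]).as_matrix().T+np.ravel(c["tvec"])
    return f*X[:,:2]/X[:,2:]+[c["cx"],c["cy"]]
def back(c,px,z):
    f=200/np.tan(np.radians(c["fovy"])/2); M=R.from_rotvec(c["rvec"]).as_matrix()
    px=np.atleast_2d(px); d=np.c_[(px-[c["cx"],c["cy"]])/f,np.ones(len(px))]@M
    o=-M.T@np.ravel(c["tvec"]); return o+d*((z-o[2])/d[:,2:])
def world(p,L): # p=x,y,yaw
    return R.from_rotvec([0,0,p[2]]).apply(L)+[p[0],p[1],0]
def fit(obs,x0): # obs: list of (cam, local pts, px)
    g=lambda p:np.concatenate([(proj(c,world(p,L))-px).ravel() for c,L,px in obs])
    s=least_squares(g,x0,loss="soft_l1"); return s.x,g(s.x).reshape(-1,2)
E
python3 - <<'E'
from h import *
d=pickle.load(open("caps0.pkl","rb"));T,S=d["top"],d["scene"]
rim=np.array([[59,42,140],[59,-42,140],[-59,-42,140],[-59,42,140.]])
tp=np.array([[405,161],[433.6,170.4],[422,213],[392.4,202.4]])
b=back(T,tp,140); print(b.round())
sp=np.array([[225.1,222.8],[258,211.2],[284.6,236.4],[249.6,248.3]])
print(back(S,sp,140).round())
x0=[*b.mean(0)[:2],-.3]
ss=back(S,sp,140)
# order scene corners by nearest
o=[int(np.argmin(np.linalg.norm(ss-q,axis=1))) for q in b];print(o)
for obs in ([(T,rim,tp)],[(T,rim,tp),(S,rim,sp[o])]):
    x,e=fit(obs,x0);print("well",x.round(3));print(e.round(1).tolist())
pl=np.array([[301,184],[345,201],[329,248],[280,229.]]);q=back(T,pl,18);print("plate",q.round(),q.mean(0))
print("scene plate",back(S,[[269,212],[305,194],[342,213],[308,232.]],18).round())
print("rod",back(T,[[177.5,194]],177), back(S,[[385.2,123]],177), "footdir",back(T,[[218.6,210],[208,174],[188,219]],0))
E
```

```text
[[ 629. -252.  140.]
 [ 606. -325.  140.]
 [ 497. -294.  140.]
 [ 522. -220.  140.]]
[[ 505. -302.  140.]
 [ 529. -225.  140.]
 [ 638. -256.  140.]
 [ 610. -330.  140.]]
[2, 3, 0, 1]
well [ 5.63965e+02 -2.73245e+02 -3.07000e-01]
[[-0.4, -1.5], [2.2, -0.4], [0.4, 0.7], [-1.7, 0.7]]
well [ 5.65747e+02 -2.74192e+02 -2.97000e-01]
[[-0.3, -2.1], [2.4, -1.3], [1.0, -0.1], [-1.1, 0.2], [0.3, -1.8], [-0.8, 0.5], [-1.0, -2.4], [0.3, -2.8]]
plate [[ 582.   17.   18.]
 [ 536. -109.   18.]
 [ 402.  -66.   18.]
 [ 453.   73.   18.]] [493.06544741 -21.21995246  18.        ]
scene plate [[421. -87.  18.]
 [438.  45.  18.]
 [578.  34.  18.]
 [561. -90.  18.]]
rod [[528.92031781 306.47646715 177.        ]] [[531.57905378 304.08350035 177.        ]] footdir [[504.32385747 252.02608231   0.        ]
 [608.12397481 287.41218971   0.        ]
 [476.93610919 337.77321279   0.        ]]
```

```bash
cat >> h.py <<'E'
def tool(s): return R.from_rotvec(s["ee_rot"]).as_matrix(),np.array(s["tool_pos"])
def goto(s,p,yaw):
    """tool-frame shift/turn so that tool x heads along yaw+180deg (rod x = -tool x), pointing down, TCP at p"""
    M,t=tool(s); c,sn=np.cos(yaw),np.sin(yaw)
    G=np.array([[-c,-sn,0],[-sn,c,0],[0,0,-1.]])
    return np.r_[M.T@(np.array(p)-t),np.degrees(R.from_matrix(M.T@G).as_rotvec())].round(2)
E
python3 - <<'E'
from plant import r
from h import *
s=r.sense();d=pickle.load(open("caps0.pkl","rb"));W=d["wrist"]
M,t=tool(s);C=R.from_rotvec(W["rvec"]).as_matrix();o=-C.T@np.ravel(W["tvec"])
print("cam in tool",M.T@(o-t),"\n",C@M)
print(goto(s,[480,290,300],.325).tolist())
E
```

```text
cam in tool [ 7.61333692e+01  2.75772207e-02 -1.62596962e+02] 
 [[ 1.03000443e-03  9.99999306e-01 -5.71315834e-04]
 [-9.60861978e-01  8.31423161e-04 -2.77026295e-01]
 [-2.77025628e-01  8.34293973e-04  9.60862168e-01]]
[-360.68, -170.12, -77.8, -0.07, -0.03, -37.46]
```

Emit:
{"fn": "play_rows", "kwargs": {"rows": [-20,-10,-10,0,0,-3,-60,-28,-20,0,0,-7,-105,-50,-30,0,0,-12,-150,-72,-40,0,0,-17,-195,-94,-50,0,0,-22,-240,-115,-60,0,0,-27,-285,-135,-68,0,0,-32,-325,-155,-74,0,0,-36,-350,-166,-78,0,0,-37.4,-360,-170,-78,0,0,-37.4,-360,-170,-78,0,0,-37.4], "jaw": 60}}

```text
t: 1.25
tool_pos: [480.0, 290.1, 300.2]
ee_rot: [0.502, -3.1, -0.0]
ft_force: [-0.5, 0.5, -0.1]
width: 59.8
grip_force: 0.0
```

```bash
python3 - <<'E'
from plant import r
from h import *
c=r.capture("wrist");pickle.dump((c,r.sense()),open("w1.pkl","wb"));print(r.sense()["tool_pos"],r.sense()["t"])
cv2.imwrite("pics/w1.png",c["img"][:,:,::-1])
E
```

```text
[478.96457927 290.91035401 300.05424874] 1.3
```

View pics/w1.png

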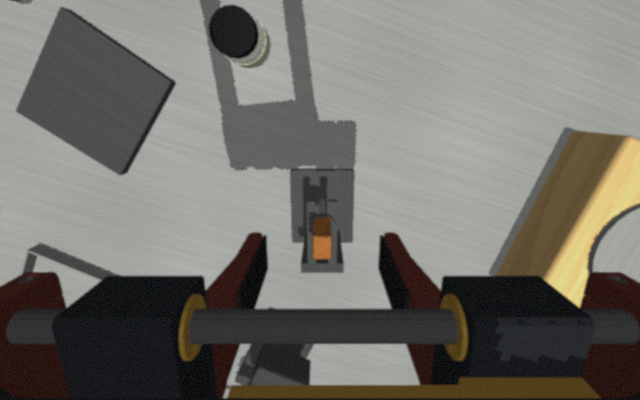

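The wrist view shows the fork foot (291–353, 168–242) well aligned and the handle top around (322,247).

```bash
python3 - <<'E'
import cv2
i=cv2.imread("pics/w1.png")[165:280,280:370]
cv2.imwrite("pics/w1c.png",cv2.resize(i,None,fx=5,fy=5,interpolation=cv2.INTER_CUBIC))
E
```

```text
(no output)
```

View pics/w1c.png

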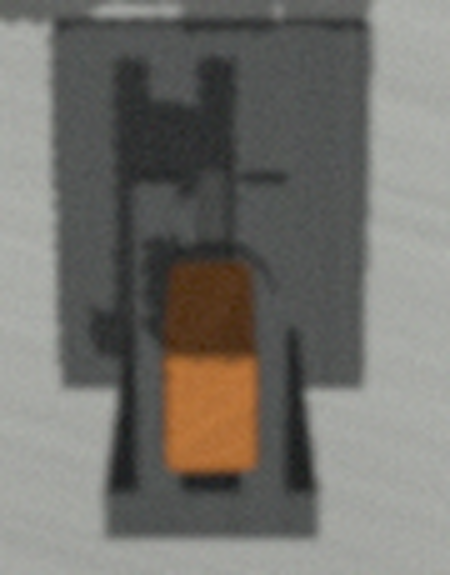

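```bash
python3 - <<'E'
from h import *
c,s=pickle.load(open("w1.pkl","rb"))
q=back(c,np.array([[164,353],[257,353],[258,470],[164,470]])/5+[280,165],177);print(q.round(1))
m=q.mean(0);e=q[3]-q[0];f=q[2]-q[1];print(m,np.arctan2(e[1]+f[1],e[0]+f[0]),np.linalg.norm(e),np.linalg.norm(q[1]-q[0]))
# fork foot axis direction
g=back(c,np.array([[55,25],[62,385],[368,25],[362,385]])/5+[280,165],8);print(g.round(1),np.arctan2(*(g[1]+g[3]-g[0]-g[2])[[1,0]]))
p=[m[0],m[1],115+38-18.7]
print(goto(s,[m[0],m[1],230],.325),goto(s,p,.325))
E
```

```text
[[522.2 294.9 177. ]
 [516.7 311.3 177. ]
 [539.3 319.3 177. ]
 [545.  302.3 177. ]]
[530.76730432 306.92807272 177.        ] 0.32554227801568203 23.97979515694466 17.36340161988383
[[505.3 252.2   8. ]
 [609.1 286.    8. ]
 [477.5 335.5   8. ]
 [580.7 371.    8. ]] 0.3231030573370298
[-5.431e+01 -1.260e+00  6.998e+01  3.000e-02 -8.000e-02 -1.500e-01] [-5.4440e+01 -1.3200e+00  1.6568e+02  3.0000e-02 -8.0000e-02 -1.5000e-01]
```

Emit:
{"fn": "play_rows", "kwargs": {"rows": [-25,-1,20,0,0,0,-50,-1.3,45,0,0,0,-54.4,-1.3,80,0,0,0,-54.4,-1.3,115,0,0,0,-54.4,-1.3,145,0,0,0,-54.4,-1.3,160,0,0,0,-54.4,-1.3,165.7,0,0,0,-54.4,-1.3,165.7,0,0,0], "jaw": 60}}

```text
t: 2.1
tool_pos: [529.9, 307.8, 134.2]
ee_rot: [0.509, -3.098, 0.0]
ft_force: [-0.3, 0.3, -0.4]
width: 59.9
grip_force: 0.0
```

Emit:
{"fn": "play_rows", "kwargs": {"rows": [0,0,0,0,0,0,0,0,0,0,0,0,0,0,0,0,0,0,0,0,0,0,0,0,0,0,0,0,0,0,0,0,0,0,0,0,0,0,0,0,0,0], "jaw": 10, "force": 30}}

```text
t: 2.8
tool_pos: [531.7, 306.7, 135.1]
ee_rot: [-0.506, 3.1, -0.0]
ft_force: [-0.5, -1.3, 2.1]
width: 18.1
grip_force: 30.0
```

Emit:
{"fn": "play_rows", "kwargs": {"rows": [0,0,-3,0,0,0,0,0,-8,0,0,0,0,0,-8,0,0,0,10,0,-8,0,0,0,25,0,-8,0,0,0,45,0,-8,0,0,0,65,0,-8,0,0,0,68,0,-30,0,0,0,68,0,-75,0,0,0,68,0,-120,0,0,0,68,0,-155,0,0,0,68,0,-165,0,0,0], "force": 45}}

```text
t: 4.0
tool_pos: [468.3, 285.8, 304.0]
ee_rot: [-0.506, 3.094, 0.003]
ft_force: [0.9, 0.1, -1.5]
width: 17.6
grip_force: 45.0
```

```bash
cat >> h.py <<'E'
LOG=[[-360,-170,-78,0,0,-37.4],[-54.4,-1.3,165.7,0,0,0],[68,0,-165,0,0,0]]
def cmd(extra=()):
    yw=-0.3288+np.pi; M=np.array([[np.cos(yw),np.sin(yw),0],[np.sin(yw),-np.cos(yw),0],[0,0,-1.]]);t=np.array([193.736,567.828,222.623])
    for q in list(LOG)+list(extra):
        t=t+M@np.array(q[:3]); M=M@R.from_rotvec(np.radians(q[3:])).as_matrix()
    return {"ee_rot":R.from_matrix(M).as_rotvec(),"tool_pos":t}
WELL=np.array([565.7,-274.2,-.297])
def wl(p): return world(WELL,np.array([p],float))[0]
E
python3 - <<'E'
from plant import r
from h import *
s=r.sense();k=cmd();print(s["tool_pos"],s["ee_rot"],s["t"],k,s["width"],s["ft_force"])
print(goto(k,wl([-18,0,300]),WELL[2]).tolist())
E
```

```text
[468.2582305  285.80943403 303.97693863] [-5.05866576e-01  3.09413075e+00  2.60457442e-03] 4.0 {'ee_rot': array([ 0.50664219, -3.10047062, -0.        ]), 'tool_pos': array([467.07792505, 285.12661165, 299.923     ])} 17.637268549299492 [ 0.91585099  0.11399299 -1.46644863]
[99.19, -551.15, -0.08, 0.0, 0.0, 35.58]
```

Emit:
{"fn": "play_rows", "kwargs": {"rows": [3,-15,0,0,0,1,10,-55,0,0,0,3,18,-100,0,0,0,6,26,-145,0,0,0,9,35,-192,0,0,0,12,43,-240,0,0,0,15,52,-288,0,0,0,18,60,-335,0,0,0,21,69,-382,0,0,0,24,77,-427,0,0,0,27,85,-470,0,0,0,30,91,-508,0,0,0,33]}}

```text
t: 5.2
tool_pos: [540.0, -227.8, 296.5]
ee_rot: [-0.401, -3.111, -0.002]
ft_force: [-0.2, 0.6, -0.9]
width: 17.7
grip_force: 45.0
```

Emit:
{"fn": "play_rows", "kwargs": {"rows": [5,-28,0,0,0,2,8,-41,0,0,0,2.6,8,-44,0,0,0,2.6,8,-44,0,0,0,2.6,8,-44,0,0,0,2.6]}}

```text
t: 5.7
tool_pos: [523.7, -264.6, 299.6]
ee_rot: [-0.463, -3.107, -0.001]
ft_force: [0.0, -0.1, -2.2]
width: 17.7
grip_force: 45.0
```

```bash
sed -i 's/\[68,0,-165,0,0,0\]\]/[68,0,-165,0,0,0],[91,-508,0,0,0,33],[8,-44,0,0,0,2.6]]/' h.py; python3 - <<'E'
from plant import r
from h import *
s=r.sense();k=cmd();print(s["tool_pos"],s["ee_rot"],s["t"],k,s["ft_force"])
print(goto(k,wl([-18,0,300]),WELL[2]).tolist())
c=r.capture("wrist");t=r.capture("top");pickle.dump((c,s,t),open("w2.pkl","wb"))
cv2.imwrite("pics/w2.png",c["img"][:,:,::-1])
E
```

```text
[ 523.70182629 -264.61146124  299.61248447] [-4.63252592e-01 -3.10667844e+00 -1.27728627e-03] 5.7 {'ee_rot': array([0.46541039, 3.10692735, 0.        ]), 'tool_pos': array([ 523.79758077, -266.03176613,  299.923     ])} [ 0.02866949 -0.12825337 -2.20168228]
[-24.46, 4.46, -0.08, 0.0, 0.0, -0.02]
```

View pics/w2.png

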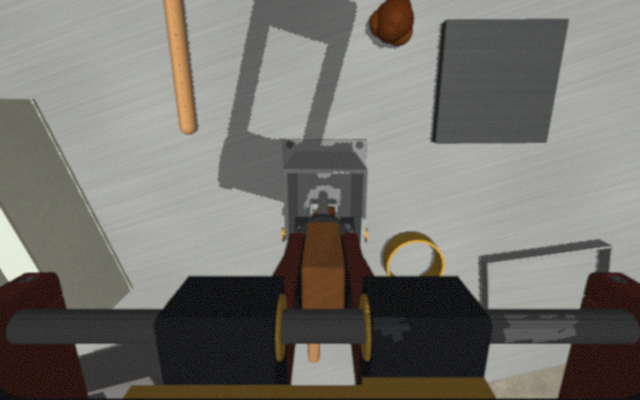

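The well is centred at about (326,190), with gold knobs at (282,234) and (367,233). I'll enlarge it.

```bash
python3 - <<'E'
import cv2
i=cv2.imread("pics/w2.png")[132:252,265:385]
cv2.imwrite("pics/w2c.png",cv2.resize(i,None,fx=5,fy=5,interpolation=cv2.INTER_CUBIC))
E
```

```text
(no output)
```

View pics/w2c.png

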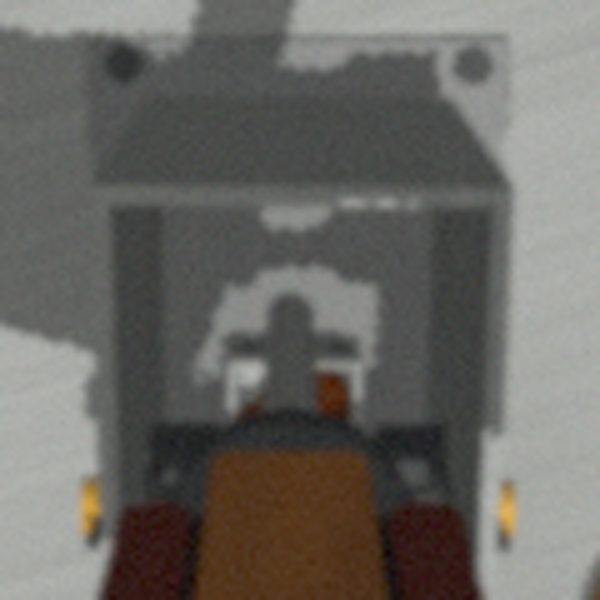

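```bash
python3 - <<'E'
from h import *
c,s,t=pickle.load(open("w2.pkl","rb"));k=cmd()
z=lambda a:np.array(a)/5+[265,132]
# image left = -tool y = -well y
L=np.array([[-59,-42,140],[-59,42,140],[-55,-38,140],[-55,38,140],[-75,-58,6],[-75,58,6.]])
px=z([[93,187],[507,187],[113,208],[487,208],[88,37],[511,37]])
x,e=fit([(c,L,px)],WELL);print("wrist",x.round(3),(e*5).round(1).tolist())
d=pickle.load(open("caps0.pkl","rb"))
# predicted rod in the image
M=R.from_rotvec(k["ee_rot"]).as_matrix()
for n,l in {"shaft foot back":[-4,0,-98],"foot":[0,0,-95],"collar edge":[-15,0,3]}.items():
    P=k["tool_pos"]+M@np.array([-l[0],l[1],-(l[2])-19.3*1+0]) 
    print(n,P.round(1),((proj(c,P)-[265,132])*5).round(0))
for n,W in (("old",WELL),("new",x)):
    print(n,world(W,np.array([[-18,0,300]])), [((proj(c,world(W,np.array([p],float)))-[265,132])*5).round(0).tolist() for p in ([8,-18,36],[8,18,36],[28,0,70])])
E
```

```text
wrist [ 5.67306e+02 -2.74679e+02 -2.96000e-01] [[-2.9, 0.2], [6.0, 0.7], [-2.2, -1.0], [5.2, -0.6], [-2.2, 0.5], [-2.2, 1.0]]
shaft foot back [ 520.  -264.9  221.2] [[277. 358.]]
foot [ 523.8 -266.   224.2] [[277. 388.]]
collar edge [ 509.5 -261.6  322.2] [[272. 559.]]
old [[ 548.48806251 -268.93224831  300.        ]] [[[231.0, 353.0]], [[364.0, 353.0]], [[298.0, 467.0]]]
new [[ 550.09093254 -269.42168226  300.        ]] [[[231.0, 359.0]], [[364.0, 359.0]], [[298.0, 473.0]]]
```

```bash
sed -i 's/565.7,-274.2,-.297/566.9,-274.5,-.296/' h.py; python3 - <<'E'
from h import *
c,s,t=pickle.load(open("w2.pkl","rb"));k=cmd();M=R.from_rotvec(k["ee_rot"]).as_matrix()
for l in ([-4,0,-98],[0,0,-95],[-15,0,3]):
    P=k["tool_pos"]+M@np.array([-l[0],l[1],19.3-l[2]]);print(P.round(1),((proj(c,P)-[265,132])*5).round(0))
print(goto(k,wl([-18,0,170.3]),WELL[2]))
print(goto(k,wl([15.5,0,170.3]),WELL[2]))
E
```

```text
[ 520.  -264.9  182.6] [[278. 294.]]
[ 523.8 -266.   185.6] [[278. 321.]]
[ 509.5 -261.6  283.6] [[275. 422.]]
[-2.5690e+01  4.5100e+00  1.2962e+02  0.0000e+00  0.0000e+00 -8.0000e-02]
[-5.9190e+01  4.5500e+00  1.2962e+02  0.0000e+00  0.0000e+00 -8.0000e-02]
```

Fingers and rod show a lateral camera bias of about 2 mm. Taken relative to each other in the same image, the well is about +2.2 mm in tool y.

Emit:
{"fn": "play_rows", "kwargs": {"rows": [-14,1,0,0,0,0,-25.7,2.2,0,0,0,0,-25.7,2.2,10,0,0,0,-25.7,2.2,25,0,0,0,-25.7,2.2,42,0,0,0,-25.7,2.2,60,0,0,0,-25.7,2.2,78,0,0,0,-25.7,2.2,96,0,0,0,-25.7,2.2,112,0,0,0,-25.7,2.2,125,0,0,0,-25.7,2.2,133,0,0,0,-25.7,2.2,133,0,0,0]}}

```text
t: 7.0
tool_pos: [548.4, -271.0, 165.5]
ee_rot: [-0.465, -3.105, -0.001]
ft_force: [-0.5, -0.0, -1.4]
width: 17.3
grip_force: 45.0
```

Emit:
{"fn": "play_rows", "kwargs": {"rows": [-4,0,0,0,0,0,-9,0,0,0,0,0,-15,0,0,0,0,0,-21,0,0,0,0,0,-26,0,0,0,0,0,-30,0,0,0,0,0,-33,0,0,0,0,0,-33,0,0,0,0,0]}}

```text
t: 7.8
tool_pos: [580.9, -281.3, 166.9]
ee_rot: [0.465, 3.107, -0.0]
ft_force: [-1.1, -0.5, -1.5]
width: 17.8
grip_force: 45.0
```

Emit:
{"fn": "play_rows", "kwargs": {"rows": [0,0,-4,0,0,0,0,0,-8,0,0,0,0,0,-10,0,0,0,0,0,-11,0,0,0,0,0,-12,0,0,0,0,0,-13,0,0,0,0,0,-14,0,0,0,0,0,-14,0,0,0]}}

```text
t: 8.6
tool_pos: [580.2, -280.9, 180.6]
ee_rot: [-0.465, -3.106, -0.0]
ft_force: [0.2, 1.1, -4.9]
width: 18.3
grip_force: 45.0
```

```bash
python3 - <<'E'
from plant import r
from h import *
for i in range(2):
    c=r.capture("wrist");s=r.sense();print(s["tool_pos"],s["ft_force"],s["ft_torque"],s["t"])
cv2.imwrite("pics/w3.png",cv2.resize(c["img"][130:290,240:400,::-1],None,fx=3.7,fy=3.7,interpolation=cv2.INTER_CUBIC))
E
```

```text
[ 580.30619127 -280.99323201  180.61892504] [ 0.01153286  0.24141212 -4.64677667] [ 0.04546772  0.05668263 -0.00384952] 8.65
[ 580.33530317 -280.98150647  180.62653446] [-0.71744653 -0.03526589 -4.95832464] [0.04965523 0.0079898  0.0378968 ] 8.7
```

View pics/w3.png

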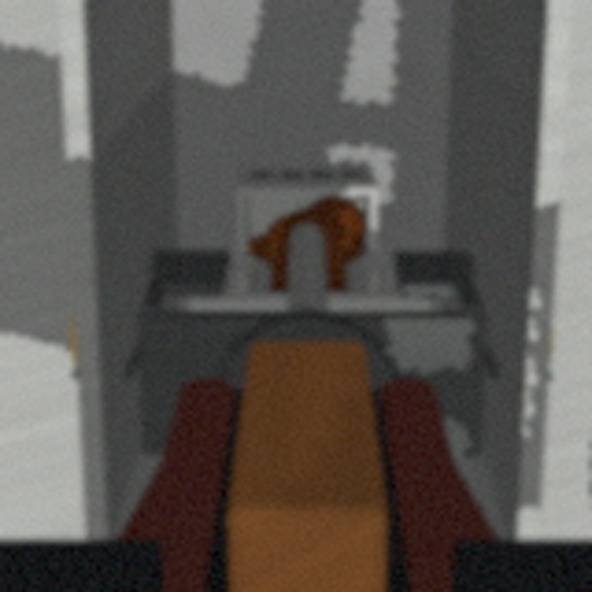

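The wrist view shows the hook shaft centred between the basket's legs, with the basket carried (about 3 N). The gold side knobs may mark the plate height, so I'll triangulate them for a rough hint before feeling.

```bash
python3 - <<'E'
from h import *
d=pickle.load(open("caps0.pkl","rb"));T,S=d["top"],d["scene"];c=pickle.load(open("w2.pkl","rb"))[0]
print("scene cam",(-R.from_rotvec(S["rvec"]).as_matrix().T@np.ravel(S["tvec"])).round())
sc=lambda u,v:np.array([210+(u-400)*.35,200+(v-300)*.35])
def g(p):
    x,y,z=p
    P=lambda sgn:world(WELL,np.array([[x,sgn*y,z]]))
    return np.r_[(proj(T,P(1))-[395.2,173]).ravel(),(proj(c,P(-1))-[283.2,233]).ravel(),(proj(c,P(1))-[366.6,233.6]).ravel(),(proj(S,P(sgnS))-sc(493,478)).ravel()]
for sgnS in(1,-1):
    s=least_squares(g,[38,46,90]);print(sgnS,s.x.round(1),s.fun.round(1),s.cost)
    for v in ((494,450),(497,503)):
        q=least_squares(lambda z:(proj(S,world(WELL,np.array([[s.x[0],sgnS*42,z[0]]])))-sc(*v))[0],[90]);print(q.x)
E
```

```text
scene cam [1165. -806.  721.]
1 [28.8 40.  79.2] [  1.8   0.8   9.3  -3.5  -9.8  -4.   35.9 -12. ] 822.3975501644372
[77.57399023]
[23.42132538]
-1 [29.8 50.  89. ] [-0.9 -1.3  0.4  0.2 -0.8 -0.3 -1.3 -0.2] 2.4867069954988743
[111.53838904]
[60.68647558]
```

Emit:
{"fn": "play_rows", "kwargs": {"rows": [0,0,-1,0,0,0,0,0,-2,0,0,0,0,0,-3,0,0,0,0,0,-4,0,0,0,0,0,-4,0,0,0]}}

```text
t: 9.2
tool_pos: [580.7, -281.2, 185.2]
ee_rot: [0.465, 3.107, -0.0]
ft_force: [0.7, -0.0, -3.8]
width: 17.5
grip_force: 45.0
```

Emit:
{"fn": "play_rows", "kwargs": {"rows": [0,0,-0.5,0,0,0,0,0,-1,0,0,0,0,0,-1.5,0,0,0,0,0,-1.5,0,0,0]}}

```text
t: 9.6
tool_pos: [580.6, -281.2, 186.6]
ee_rot: [0.465, 3.107, -0.0]
ft_force: [0.7, -0.5, -4.1]
width: 17.8
grip_force: 45.0
```

Emit:
{"fn": "play_rows", "kwargs": {"rows": [0,0,-0.5,0,0,0,0,0,-1,0,0,0,0,0,-1.5,0,0,0,0,0,-1.5,0,0,0]}}

```text
t: 10.0
tool_pos: [580.6, -281.2, 188.1]
ee_rot: [0.465, 3.107, -0.0]
ft_force: [-0.5, -0.6, -3.5]
width: 17.2
grip_force: 45.0
```

Emit:
{"fn": "play_rows", "kwargs": {"rows": [0,0,-0.5,0,0,0,0,0,-1,0,0,0,0,0,-1.5,0,0,0,0,0,-1.5,0,0,0]}}

```text
t: 10.4
tool_pos: [580.6, -281.2, 189.6]
ee_rot: [0.465, 3.107, -0.0]
ft_force: [0.3, 0.3, -4.3]
width: 18.1
grip_force: 45.0
```

Emit:
{"fn": "play_rows", "kwargs": {"rows": [0,0,-0.5,0,0,0,0,0,-1,0,0,0,0,0,-1.5,0,0,0,0,0,-1.5,0,0,0]}}

```text
t: 10.8
tool_pos: [580.6, -281.1, 191.1]
ee_rot: [0.465, 3.107, -0.0]
ft_force: [-0.1, -0.0, -4.6]
width: 17.8
grip_force: 45.0
```

Emit:
{"fn": "play_rows", "kwargs": {"rows": [0,0,-0.5,0,0,0,0,0,-1,0,0,0,0,0,-1.5,0,0,0,0,0,-1.5,0,0,0]}}

```text
t: 11.2
tool_pos: [580.6, -281.2, 192.6]
ee_rot: [0.465, 3.107, -0.0]
ft_force: [-0.6, -0.2, -3.9]
width: 17.8
grip_force: 45.0
```

Emit:
{"fn": "play_rows", "kwargs": {"rows": [0,0,-0.5,0,0,0,0,0,-1,0,0,0,0,0,-1.5,0,0,0,0,0,-1.5,0,0,0]}}

```text
t: 11.6
tool_pos: [580.6, -281.2, 194.1]
ee_rot: [0.465, 3.107, -0.0]
ft_force: [-0.6, 0.7, -3.9]
width: 17.9
grip_force: 45.0
```

Bar top is now at about 88.5.

Emit:
{"fn": "play_rows", "kwargs": {"rows": [0,0,-0.5,0,0,0,0,0,-1,0,0,0,0,0,-1.5,0,0,0,0,0,-1.5,0,0,0]}}

```text
t: 12.0
tool_pos: [580.6, -281.2, 195.6]
ee_rot: [0.465, 3.107, -0.0]
ft_force: [0.8, -0.9, -4.9]
width: 17.8
grip_force: 45.0
```

Emit:
{"fn": "play_rows", "kwargs": {"rows": [0,0,-0.5,0,0,0,0,0,-1,0,0,0,0,0,-1.5,0,0,0,0,0,-1.5,0,0,0]}}

```text
t: 12.4
tool_pos: [580.6, -281.2, 197.1]
ee_rot: [0.465, 3.107, -0.0]
ft_force: [-0.3, -0.4, -4.4]
width: 17.8
grip_force: 45.0
```

Emit:
{"fn": "play_rows", "kwargs": {"rows": [0,0,-0.5,0,0,0,0,0,-1,0,0,0,0,0,-1.5,0,0,0,0,0,-1.5,0,0,0]}}

```text
t: 12.8
tool_pos: [580.6, -281.2, 198.6]
ee_rot: [0.465, 3.107, -0.0]
ft_force: [0.4, -0.3, -4.3]
width: 17.8
grip_force: 45.0
```

Emit:
{"fn": "play_rows", "kwargs": {"rows": [0,0,-0.5,0,0,0,0,0,-1,0,0,0,0,0,-1.5,0,0,0,0,0,-1.5,0,0,0]}}

```text
t: 13.2
tool_pos: [580.6, -281.2, 200.1]
ee_rot: [0.465, 3.107, -0.0]
ft_force: [1.0, 0.1, -4.3]
width: 18.0
grip_force: 45.0
```

Emit:
{"fn": "play_rows", "kwargs": {"rows": [0,0,-0.5,0,0,0,0,0,-1,0,0,0,0,0,-1.5,0,0,0,0,0,-1.5,0,0,0]}}

```text
t: 13.6
tool_pos: [580.6, -281.1, 201.5]
ee_rot: [-0.465, -3.107, 0.0]
ft_force: [-0.4, -0.7, -3.4]
width: 17.9
grip_force: 45.0
```

Emit:
{"fn": "play_rows", "kwargs": {"rows": [0,0,-0.5,0,0,0,0,0,-1,0,0,0,0,0,-1.5,0,0,0,0,0,-1.5,0,0,0]}}

```text
t: 14.0
tool_pos: [580.3, -281.0, 202.1]
ee_rot: [-0.465, -3.106, -0.001]
ft_force: [1.6, -0.8, -13.6]
width: 17.5
grip_force: 45.0
```

Contact with the plate: the force rose to 13.6 N, at a true TCP z of about 202.1. I'm backing down to the slot middle.

Emit:
{"fn": "play_rows", "kwargs": {"rows": [0,0,1.5,0,0,0,0,0,3,0,0,0,0,0,3,0,0,0,0,0,3,0,0,0,0,0,3,0,0,0]}}

```text
t: 14.5
tool_pos: [580.7, -281.2, 200.4]
ee_rot: [0.465, 3.106, -0.0]
ft_force: [0.3, -0.5, -3.8]
width: 17.2
grip_force: 45.0
```

Emit:
{"fn": "play_rows", "kwargs": {"rows": [1,0,0,0,0,0,2,0,0,0,0,0,3,0,0,0,0,0,4,0,0,0,0,0,5,0,0,0,0,0,5,0,0,0,0,0]}}

```text
t: 15.1
tool_pos: [575.6, -279.6, 200.0]
ee_rot: [-0.465, -3.107, 0.0]
ft_force: [0.4, -0.2, -3.1]
width: 17.7
grip_force: 45.0
```

Emit:
{"fn": "play_rows", "kwargs": {"rows": [1,0,0,0,0,0,2,0,0,0,0,0,3,0,0,0,0,0,3,0,0,0,0,0]}}

```text
t: 15.5
tool_pos: [572.8, -278.7, 200.0]
ee_rot: [-0.465, -3.107, 0.0]
ft_force: [0.1, 0.1, -2.9]
width: 17.8
grip_force: 45.0
```

Emit:
{"fn": "play_rows", "kwargs": {"rows": [1,0,0,0,0,0,2,0,0,0,0,0,3,0,0,0,0,0,3,0,0,0,0,0]}}

```text
t: 15.9
tool_pos: [569.8, -277.8, 200.0]
ee_rot: [-0.465, -3.107, 0.0]
ft_force: [-0.2, -0.3, -3.6]
width: 17.8
grip_force: 45.0
```

Emit:
{"fn": "play_rows", "kwargs": {"rows": [1,0,0,0,0,0,2,0,0,0,0,0,3,0,0,0,0,0,4,0,0,0,0,0,4,0,0,0,0,0]}}

```text
t: 16.4
tool_pos: [566.0, -276.6, 200.0]
ee_rot: [-0.465, -3.107, 0.0]
ft_force: [0.8, -0.5, -4.6]
width: 17.9
grip_force: 45.0
```

Emit:
{"fn": "play_rows", "kwargs": {"rows": [1,0,0,0,0,0,2,0,0,0,0,0,3,0,0,0,0,0,4,0,0,0,0,0,5,0,0,0,0,0,6,0,0,0,0,0,6,0,0,0,0,0]}}

```text
t: 17.1
tool_pos: [560.3, -274.9, 200.0]
ee_rot: [-0.465, -3.107, 0.0]
ft_force: [-0.6, 0.3, -4.0]
width: 17.8
grip_force: 45.0
```

Emit:
{"fn": "play_rows", "kwargs": {"rows": [1,0,0,0,0,0,3,0,0,0,0,0,6,0,0,0,0,0,9,0,0,0,0,0,12,0,0,0,0,0,15,0,0,0,0,0,18,0,0,0,0,0,20,0,0,0,0,0,21,0,0,0,0,0,21,0,0,0,0,0]}}

```text
t: 18.1
tool_pos: [540.3, -268.8, 200.1]
ee_rot: [0.466, 3.107, -0.0]
ft_force: [0.1, -1.1, -3.9]
width: 17.8
grip_force: 45.0
```

```bash
python3 - <<'E'
from plant import r
from h import *
c=r.capture("wrist");s=r.sense();print(s["tool_pos"],s["ft_force"],s["t"])
cv2.imwrite("pics/w4.png",cv2.resize(c["img"][130:290,240:400,::-1],None,fx=3.7,fy=3.7,interpolation=cv2.INTER_CUBIC))
E
```

```text
[ 540.46063271 -268.83950543  200.06164225] [ 0.77631366  0.50204422 -4.08055652] 18.15
```

View pics/w4.png

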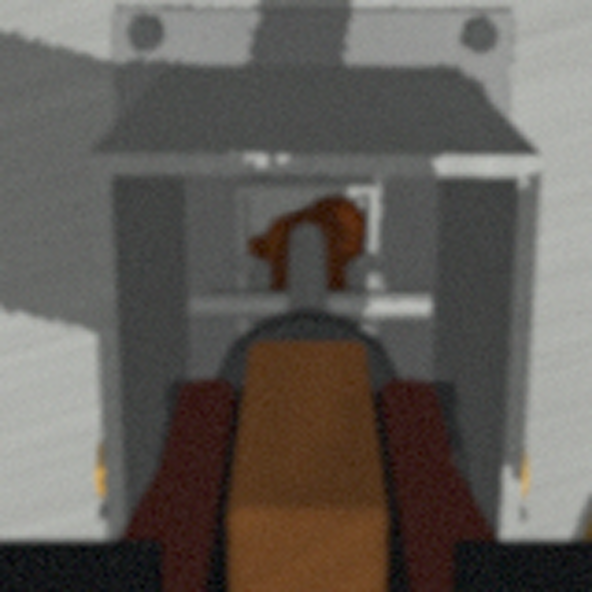

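The basket hangs in the open front of the well, with bar ends at (190,303) and (432,303), clear of the retainer. Lifting now.

Emit:
{"fn": "play_rows", "kwargs": {"rows": [0,0,-2,0,0,0,0,0,-7,0,0,0,0,0,-16,0,0,0,0,0,-28,0,0,0,0,0,-42,0,0,0,0,0,-57,0,0,0,0,0,-73,0,0,0,0,0,-89,0,0,0,0,0,-105,0,0,0,0,0,-120,0,0,0,0,0,-131,0,0,0,0,0,-138,0,0,0]}}

```text
t: 19.35
tool_pos: [540.8, -269.0, 339.9]
ee_rot: [0.465, 3.105, -0.002]
ft_force: [0.4, -0.2, -3.8]
width: 17.5
grip_force: 45.0
```

```bash
python3 - <<'E'
from plant import r
from h import *
t=r.capture("top");s=r.sense();print(s["tool_pos"],s["ee_rot"],s["ft_force"],s["t"])
d=pickle.load(open("caps0.pkl","rb"))
T,S=d["top"],d["scene"]
L=np.array([[75,75,18],[75,-75,18],[-75,-75,18],[-75,75,18.]])
tp=np.array([[301,184],[345,201],[329,248],[280,229.]]);
sp=np.array([[269,212],[305,194],[342,213],[308,232.]])
for yaw in (-.3,):
  b=back(T,tp,18); ss=back(S,sp,18); print([np.arctan2(*(b[(i+1)%4]-b[i])[[1,0]]) for i in range(4)])
  x,e=fit([(T,L,tp)],[493,-21,yaw]);print(x,e.round(1).tolist())
print("scene centre",ss.mean(0))
# refine plate corners via wrist w2: pixels read off picture
c=pickle.load(open("w2.pkl","rb"))[0]; print(back(c,[[445,20],[567,19],[548,142],[434,141]],18).round())
k=pickle.load(open("w1.pkl","rb"))[0]; q=back(k,[[63,9],[174,83],[123,173],[17,107]],18);print(q.round(),q.mean(0))
E
```

```text
[ 541.06182523 -269.22270177  340.50915197] [ 4.64980635e-01  3.10412509e+00 -2.24361037e-03] [ 0.53383984 -0.20840949 -3.16978091] 19.4
[np.float64(-1.9223063418850017), np.float64(2.8266450884526697), np.float64(1.2207637794480546), np.float64(-0.4096565279684824)]
[ 4.94225165e+02 -2.31704127e+01 -3.72329889e-01] [[-0.8, -3.3], [3.9, -0.4], [-0.0, 1.8], [-0.4, 0.4]]
scene centre [499.50626753 -24.44654967  18.        ]
[[ 400.  -71.   18.]
 [ 442.   71.   18.]
 [ 585.   33.   18.]
 [ 539. -113.   18.]]
[[ 402.  -65.   18.]
 [ 443.   78.   18.]
 [ 580.   35.   18.]
 [ 536. -110.   18.]] [490.25110357 -15.60754295  18.        ]
```

Emit:
{"fn": "play_rows", "kwargs": {"rows": [0.1,0.2,0,0,0,0,0.7,1.1,0,0,0,0,2.1,3.6,0,0,0,0,4.7,8,0,0,0,0,8.4,14.4,0,0,0,0,13.7,23.3,0,0,0,0,20.3,34.6,0,0,0,0,27.7,47.2,0,0,0,0,36.3,61.9,0,0,0,0,45.8,78,0,0,0,0,55.7,95,0,0,0,0,66,112.5,0,0,0,0]}}

```text
t: 20.6
tool_pos: [509.7, -140.0, 338.1]
ee_rot: [0.465, 3.107, 0.0]
ft_force: [-0.7, -0.9, -3.9]
width: 18.1
grip_force: 45.0
```

Emit:
{"fn": "play_rows", "kwargs": {"rows": [10.3,17.5,0,0,0,0,20.2,34.5,0,0,0,0,29.7,50.6,0,0,0,0,38.3,65.3,0,0,0,0,45.7,77.9,0,0,0,0,52.3,89.2,0,0,0,0,57.6,98.1,0,0,0,0,61.3,104.5,0,0,0,0,63.9,108.9,0,0,0,0,65.3,111.4,0,0,0,0,65.9,112.3,0,0,0,0,66,112.5,0,0,0,0]}}

```text
t: 21.8
tool_pos: [480.2, -15.2, 337.9]
ee_rot: [-0.466, -3.107, 0.0]
ft_force: [1.0, 0.1, -4.0]
width: 18.3
grip_force: 45.0
```

```bash
python3 - <<'E'
from plant import r
from h import *
c=r.capture("wrist");s=r.sense();print(s["tool_pos"],s["ee_rot"],s["ft_force"],s["t"],c["tvec"])
pickle.dump((c,s),open("w5.pkl","wb"))
cv2.imwrite("pics/w5.png",c["img"][:,:,::-1])
E
```

```text
[480.23435394 -15.27355853 337.93208254] [-4.65951268e-01 -3.10680174e+00  4.10630100e-04] [-0.13200784  0.42123034 -4.71198806] 21.85 [-126.28999916 -511.13366069  373.57161686]
```

View pics/w5.png

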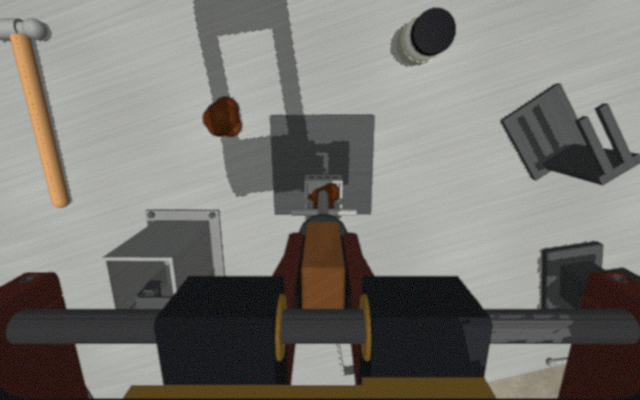

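The basket hangs level over the plate (270–375, 115–214). Lowering now.

Emit:
{"fn": "play_rows", "kwargs": {"rows": [0,0,3,0,0,0,0,0,10,0,0,0,0,0,22,0,0,0,0,0,37,0,0,0,0,0,54,0,0,0,0,0,72,0,0,0,0,0,90,0,0,0,0,0,107,0,0,0,0,0,121,0,0,0,0,0,132,0,0,0,0,0,139,0,0,0,0,0,142,0,0,0]}}

```text
t: 23.05
tool_pos: [479.7, -15.0, 195.1]
ee_rot: [-0.465, -3.106, 0.0]
ft_force: [0.6, -0.6, -3.3]
width: 17.6
grip_force: 45.0
```

Emit:
{"fn": "play_rows", "kwargs": {"rows": [0,0,1,0,0,0,0,0,2,0,0,0,0,0,3,0,0,0,0,0,4,0,0,0,0,0,5,0,0,0,0,0,6,0,0,0,0,0,7,0,0,0,0,0,8,0,0,0,0,0,9,0,0,0,0,0,10,0,0,0,0,0,11,0,0,0,0,0,12,0,0,0]}}

```text
t: 24.25
tool_pos: [480.4, -15.0, 184.1]
ee_rot: [0.465, 3.106, -0.0]
ft_force: [0.1, 0.1, -1.3]
width: 17.9
grip_force: 45.0
```

Emit:
{"fn": "play_rows", "kwargs": {"rows": [0,0,1,0,0,0,0,0,2,0,0,0,0,0,4,0,0,0,0,0,6,0,0,0,0,0,8,0,0,0,0,0,10,0,0,0,0,0,10,0,0,0]}}

```text
t: 24.95
tool_pos: [479.9, -15.0, 173.6]
ee_rot: [-0.465, -3.106, 0.0]
ft_force: [-0.5, -0.1, -1.0]
width: 17.9
grip_force: 45.0
```

```bash
python3 - <<'E'
from plant import r
from h import *
c=r.capture("wrist");s=r.sense();print(s["tool_pos"],s["ft_force"],s["t"])
cv2.imwrite("pics/w6.png",cv2.resize(c["img"][110:290,220:420,::-1],None,fx=3,fy=3,interpolation=cv2.INTER_CUBIC))
E
```

```text
[480.00648221 -15.00017813 173.77060246] [ 0.28300555 -0.02564553 -0.92737956] 25.0
```

View pics/w6.png

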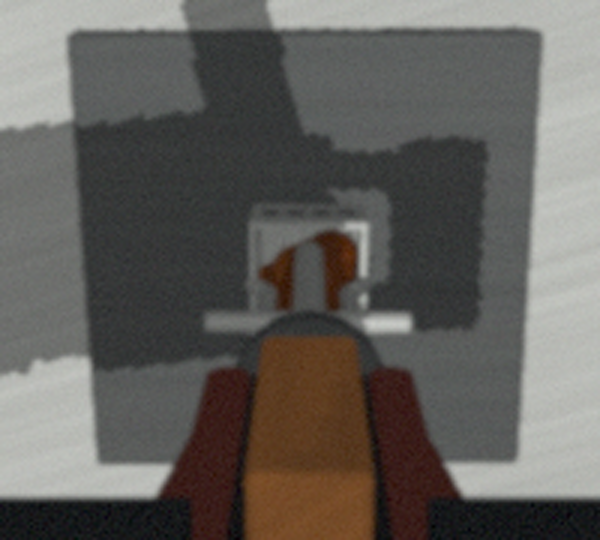

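The basket stands upright at the plate's middle. The hook is about 8 mm below the bar and unloaded, so I'm withdrawing it.

Emit:
{"fn": "play_rows", "kwargs": {"rows": [1,0,0,0,0,0,4,0,0,0,0,0,8,0,0,0,0,0,13,0,0,0,0,0,18,0,0,0,0,0,24,0,0,0,0,0,30,0,0,0,0,0,36,0,0,0,0,0,42,0,0,0,0,0,48,0,0,0,0,0,52,0,0,0,0,0,54,0,0,0,0,0]}}

```text
t: 26.2
tool_pos: [428.0, 1.0, 174.0]
ee_rot: [-0.465, -3.107, 0.0]
ft_force: [0.4, 0.0, -2.1]
width: 18.0
grip_force: 45.0
```

Emit:
{"fn": "play_rows", "kwargs": {"rows": [0,0,-3,0,0,0,0,0,-15,0,0,0,0,0,-40,0,0,0,0,0,-75,0,0,0,0,0,-105,0,0,0,0,0,-120,0,0,0,0,0,-126,0,0,0,0,0,-126,0,0,0]}}

```text
t: 27.0
tool_pos: [429.0, 0.7, 300.5]
ee_rot: [0.465, 3.105, -0.0]
ft_force: [0.7, -0.0, -1.9]
width: 17.9
grip_force: 45.0
```

```bash
python3 - <<'E'
from plant import r
from h import *
s=r.sense();print(s["tool_pos"],s["ee_rot"],s["ft_force"],s["t"])
k0=h=None
import h
g=h.LOG; h.LOG=g[:2]; G=cmd()["tool_pos"]; print("grasp cmd",G,cmd()["ee_rot"])
u=np.array([np.cos(.325),np.sin(.325),0])
M,_=tool(cmd()); yaw=np.arctan2(-M[1,0],-M[0,0]);print(yaw)
p=G-68*np.array([np.cos(yaw),np.sin(yaw),0])+[0,0,165.]
print("pre",p,goto(s,p,yaw).tolist())
E
```

```text
[429.01216108   0.71731214 300.52637238] [ 4.65201461e-01  3.10541485e+00 -1.91319624e-04] [ 0.73471849 -0.04969414 -1.9246966 ] 27.0
grasp cmd [531.54086959 306.7721373  134.923     ] [ 0.50664219 -3.10047062 -0.        ]
0.32395314024587896
pre [467.07792505 285.12661165 299.923     ] [46.95, 283.08, 0.56, -0.02, 0.09, -35.6]
```

Emit:
{"fn": "play_rows", "kwargs": {"rows": [2,10,0,0,0,-2,6,35,0,0,0,-5,12,70,0,0,0,-9,18,110,0,0,0,-13.5,25,150,0,0,0,-18.5,31,190,0,0,0,-23.5,37,225,0,0,0,-28.5,42,252,0,0,0,-32,45.5,273,0,0.1,0,-34.6,47,283,0,0,0.1,-35.6,47,283,0,0,0.1,-35.6,47,283,0,0,0.1,-35.6]}}

```text
t: 28.2
tool_pos: [465.9, 284.5, 299.2]
ee_rot: [0.506, -3.097, 0.001]
ft_force: [0.5, -0.4, -1.3]
width: 18.0
grip_force: 45.0
```

Emit:
{"fn": "play_rows", "kwargs": {"rows": [0,0,0,0,0,0,0,0,0,0,0,0,0,0,0,0,0,0]}}

```text
t: 28.5
tool_pos: [466.6, 284.4, 300.1]
ee_rot: [0.505, -3.099, -0.0]
ft_force: [-0.8, 0.1, -2.2]
width: 17.8
grip_force: 45.0
```

```bash
python3 - <<'E'
from plant import r
from h import *
P=[];E=[]
for i in range(3):
    c=r.capture("wrist");s=r.sense();P.append(s["tool_pos"]);E.append(s["ee_rot"]*np.sign(s["ee_rot"][0]))
s=dict(tool_pos=np.mean(P,0),ee_rot=np.mean(E,0));print(np.array(P).round(2),s["ee_rot"],r.sense()["t"])
yaw=.324
for q in ([467.08,285.13,142.9],[531.54,306.77,142.9],[531.54,306.77,134.9]): print(goto(s,q,yaw).tolist())
E
```

```text
[[466.57 284.57 300.13]
 [466.61 284.7  300.13]
 [466.57 284.8  300.1 ]] [ 5.05139733e-01 -3.09922071e+00 -2.89381803e-04] 28.65
[-0.83, 0.19, 157.22, 0.02, -0.08, -0.05]
[-68.83, 0.25, 157.12, 0.02, -0.08, -0.05]
[-68.84, 0.24, 165.12, 0.02, -0.08, -0.05]
```

Emit:
{"fn": "play_rows", "kwargs": {"rows": [0,0.2,5,0,0,0,0,0.2,25,0,0,0,0,0.2,60,0,0,0,0,0.2,100,0,0,0,0,0.2,135,0,0,0,0,0.2,152,0,0,0,0,0.2,157,0,0,0,0,0.2,157,0,0,0]}}

```text
t: 29.45
tool_pos: [465.9, 285.2, 142.4]
ee_rot: [0.506, -3.097, 0.0]
ft_force: [0.7, -0.7, -2.3]
width: 17.8
grip_force: 45.0
```

Emit:
{"fn": "play_rows", "kwargs": {"rows": [-5,0,0,0,0,0,-15,0,0,0,0,0,-28,0,0,0,0,0,-34,0,0,0,0,0,-40,0,0,0,0,0,-46,0,0,0,0,0,-53,0,0,0,0,0,-60,0,0,0,0,0,-65,0,0,0,0,0,-68.8,0,0,0,0,0,-68.8,0,0,0,0,0]}}

```text
t: 30.55
tool_pos: [531.9, 307.4, 142.8]
ee_rot: [0.506, -3.099, -0.0]
ft_force: [0.1, -0.1, -1.9]
width: 17.7
grip_force: 45.0
```

Emit:
{"fn": "play_rows", "kwargs": {"rows": [0,0,2,0,0,0,0,0,4,0,0,0,0,0,6,0,0,0,0,0,7,0,0,0,0,0,7.5,0,0,0,0,0,7.5,0,0,0]}}

```text
t: 31.15
tool_pos: [531.3, 307.2, 135.3]
ee_rot: [0.506, -3.099, -0.0]
ft_force: [-0.5, 1.3, -1.1]
width: 17.7
grip_force: 45.0
```

Emit:
{"fn": "play_rows", "kwargs": {"rows": [0,0,0.5,0,0,0,0,0,0.8,0,0,0,0,0,0.8,0,0,0]}}

```text
t: 31.45
tool_pos: [531.4, 307.3, 135.1]
ee_rot: [0.507, -3.099, -0.0]
ft_force: [-2.1, -1.0, 5.0]
width: 17.8
grip_force: 45.0
```

```bash
python3 - <<'E'
from plant import r
s=r.sense();print(s["tool_pos"],s["ft_force"],s["t"])
E
```

```text
[531.44030628 307.27187632 135.13085099] [-2.10669354 -0.96035425  4.95022023] 31.45
```

The collar is on the prongs (+5 N). I'll ease off slightly, then open the jaws.

Emit:
{"fn": "play_rows", "kwargs": {"rows": [0,0,-0.4,0,0,0,0,0,-0.4,0,0,0]}}

```text
t: 31.65
tool_pos: [531.4, 307.3, 135.1]
ee_rot: [0.506, -3.099, -0.0]
ft_force: [-0.5, -1.1, 4.1]
width: 17.8
grip_force: 45.0
```

Emit:
{"fn": "play_rows", "kwargs": {"rows": [0,0,0,0,0,0,0,0,0,0,0,0,0,0,0,0,0,0,0,0,0,0,0,0,0,0,0,0,0,0,0,0,0,0,0,0], "jaw": 60}}

```text
t: 32.25
tool_pos: [531.4, 307.2, 134.9]
ee_rot: [0.506, -3.099, -0.0]
ft_force: [1.1, -0.6, 0.0]
width: 58.7
grip_force: 0.0
```

Emit:
{"fn": "play_rows", "kwargs": {"rows": [0,0,-5,0,0,0,0,0,-25,0,0,0,0,0,-60,0,0,0,0,0,-100,0,0,0,20,0,-140,0,0,0,45,0,-160,0,0,0,54,0,-165,0,0,0,54,0,-165,0,0,0,54,0,-165,0,0,0]}}

```text
t: 33.15
tool_pos: [480.5, 290.0, 298.9]
ee_rot: [0.506, -3.098, 0.0]
ft_force: [0.6, 1.1, -0.7]
width: 60.2
grip_force: 0.0
```

```bash
python3 - <<'E'
from plant import r
from h import *
c=r.capture("wrist");s=r.sense();print(s["tool_pos"],s["width"],s["t"])
S=r.capture("scene")["img"]
a=cv2.resize(c["img"][165:280,270:380],(383,400),interpolation=cv2.INTER_CUBIC)
b=cv2.resize(S[110:250,250:410],(400,400),interpolation=cv2.INTER_CUBIC)
cv2.imwrite("pics/w7.png",np.hstack([a,b])[:,:,::-1])
E
```

```text
[480.50168676 289.97578762 298.47823999] 59.72965086083367 33.2
```

View pics/w7.png

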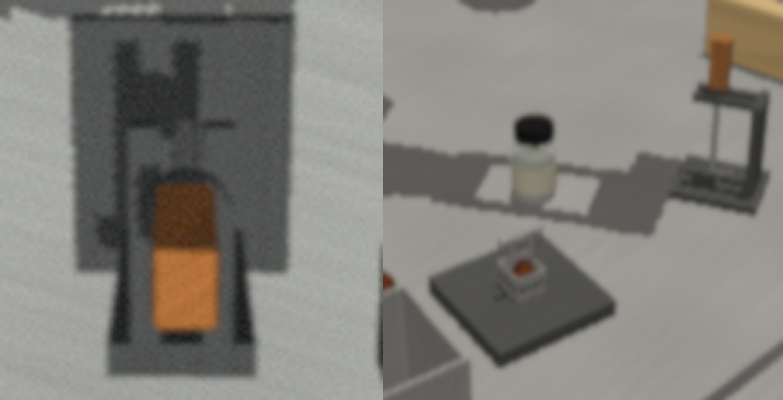

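The rod hangs straight in the fork and the basket stands upright at the centre of the plate.

```bash
python3 -c "
from plant import r
print(r.finish_job())"
```

```text
the job is handed in; nothing more can be done
None
```

I've handed the job in: the basket stands upright and unhooked on the bucking plate and the rod hangs back in its fork, both confirmed in the last pictures, about 33 s in; the hand-in returned no verdict.

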